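# Sweep the walnut shells into the board's catch tray and push it home

### The arm

A 6-joint arm with a two-finger parallel gripper is mounted at the origin on a cart in front of the work surface, level with it; the furniture and walls round the work are solid. World frame = base frame: x ahead of the robot, y to its left, z up, the work surface at z = 0. Lengths are in m, angles in rad, forces in N, time in s.
With the tool pointing down it reaches from about 0.375 to 0.975 m from the base axis. Payload 3.8 kg.
Tool frame: the origin (TCP) lies on the front face of the gripper's body, between the roots of the fingers; the fingertips stand 64 mm ahead of it and the grasp point (between the pads) lies ctrl.pinch_z ahead of it (ctrl.pinch_z is the distance from the TCP to the grasp point, in m); z points along the fingers, y is the line along which they close (so a half turn about z gives the same grasp; the last joint's range is limited). The gripper opens to 88 mm and grips with 3 to 60 N. Pads are 18 mm wide; open, the fingers measure 123 mm over their backs; the gripper's body (75 mm by 187 mm) begins 45 mm behind the grasp point.
Start: joints at [1.129, 0.264, 1.604, -0, 1.274, -0.037], TCP at [0.266, 0.62, 0.303] pointing down, gripper open.
Joint ranges: [-2.63, 2.63], [-0.94, 2.18], [0.31, 2.57], [-1.31, 4.45], [0, 2.66], [-2.55, 2.55]. Speed limits (rad/s): [2.57, 2.57, 3.14, 3.14, 3.14, 3.14].

### API

Orientations are given as a unit quaternion [x, y, z, w].
In Python, from plant import ctrl, eyes gives the robot as it stands (ctrl), with the cameras (eyes).
- The arm moves only by the shell command python3 jog.py 'ROWS' [OPENING] [FORCE]. ROWS is a JSON list of rows, 1 to 10 of them, each an object with the fields tx, ty, tz (the shift in shares of 600 mm (1.0 is 600 mm)), rx, ry, rz (a rotation vector in parts of the range, where 1.0 means 4 rad); a field left out counts as zero; each row is the pose to reach, as a shift and turn from the pose commanded when the command began, along the tool's axes at that moment; what a row does not reach only later rows make up. A row lasts 1/10 s, in which the tool goes at most 0.05 m and 0.15 rad, less where a joint would pass 70% of its speed; a pose out of reach is approached as far as the arm can. OPENING is the opening from 0.0 (shut) to 1.0 (fully open), set as the command begins (- or left out keeps the last). The fingers move at their own pace and stop on an object; FORCE is the grip in N (left out, the last holds). Time passes only in rows, so rows that do not move let the fingers close. It prints the time, the measured TCP pose, the force, the opening and the grip force at its end. No shift or turn number may pass 1 either way. Input that does not fit is refused with a message, and nothing moves.
- ctrl.get_obs(): the state, without advancing time (a new reading comes with each control period).
- eyes.read_camera(name): name is "side" or "top" or "wrist"; returns a dict with "pixels" (480x640x3 uint8, red, green, blue), "fx", "fy", "cx", "cy" (pixels), "R" (3x3) and "t" (3): a world point X has camera coordinates R X + t. Camera axes: x right, y down, z forward; pixel columns grow to the right and rows downward; lengths in m; the calibration is good to about 2 mm. A picture is of the moment at which its call begins. There is no depth.
- ctrl.close_job(): hands the job in; it is judged then, once.
The state is a dict: "clock": time; "qpos": joint angles; "qd": joint speeds; "joint_efforts": joint torques, N m; "ee_pos": TCP position; "ee_rot": TCP orientation; "force": force on the tool from outside, world axes, zero at the start; "wrist_torque": the same for the moment, N m; "grip_width": opening from 0.0 (shut) to 1.0 (fully open); "grip_force": force on a finger pad.
Only numpy, scipy, OpenCV 4.12 (cv2) and the standard library are available. Lean on these libraries where they do the work, as an engineer would, in place of code of your own. Each camera call takes 0.05 s, during which the arm holds its last target. There are 200 camera calls.

### The job

The walnuts are cracked: sweep the four half shells along the board and over its open edge into the pulled-out catch tray, then push the tray fully home under the board. Only push with your fingers, never pick a shell up, and leave the dish of kernels on the board and everything else standing where it is.

Things in the scene. Friction and masses are not known exactly. Their poses are not given: they have to be found in the camera images.
- prep_board: wooden prep board, fixed; origin at the centre of its underside, on the worktop; x across it (230 mm), y along it (260 mm), z up. Flat top 70 mm above the origin. Edges x = +115, x = -115 and y = +130 mm carry a rim 10 mm wide, 10 mm above the top; the edge y = -130 mm is open, and the catch tray comes out beneath it. Wall cupboards hang behind (world x > 0.65, from 0.48 m up)
- catch_tray (a joint): slide of the steel catch tray under the board (m): 0 = fully home under the board, growing as it comes out towards the board's -y; stop at 0.15. Starts pulled out by 0.10 to 0.13, slides with about 2 N and stays where it is left
- tray_front (a point): centre of the outer face of the tray's wooden front panel (the end to push), 30 mm above the worktop; axes as the board's. The panel is 204 mm wide along x, 12 mm thick, from 6 to 52 mm above the worktop. Fully home, this face is 134 mm from the board's origin along its -y, 4 mm proud of the board's edge, so fingers do not meet the board
- tray_floor (a point): centre of the tray's inner floor, 9 mm above the worktop; moves with the tray, axes as the board's. Inside 194 mm along x, 231 mm along y; side walls reach 50 mm above the worktop, the board's underside is at 54 mm. Only the part that sticks out beyond the board's open edge can be filled from above
- kernel_dish: small white dish of walnut kernels standing in the middle of the board, 50 mm across, 34 mm high, 180 g, loose; origin at the centre of its underside. To be left alone
- espresso_cup_1: white cup with blue pattern, no handle, 50 mm across, 52 mm high, on the worktop behind the board; origin at the centre of its underside. To be left alone
- espresso_cup_2: white cup with black pattern, no handle, 50 mm across, 52 mm high, on the worktop behind the tray; origin at the centre of its underside. To be left alone
- jam_jar: dark jar with a gold lid, 68 mm across, 88 mm high, on the worktop behind the board; origin at the centre of its underside. To be left alone
- shell_1: half a walnut shell, lying dome up on the board at the start: brown ridged dome, round, 36 mm across and 17 mm high with an upright rim 6 mm high, about 15 g; origin at the centre of its flat underside, z up. It slides easily when pushed low down
- shell_2: half a walnut shell, lying dome up on the board at the start: brown ridged dome, round, 36 mm across and 17 mm high with an upright rim 6 mm high, about 15 g; origin at the centre of its flat underside, z up. It slides easily when pushed low down
- shell_3: half a walnut shell, lying dome up on the board at the start: brown ridged dome, round, 36 mm across and 17 mm high with an upright rim 6 mm high, about 15 g; origin at the centre of its flat underside, z up. It slides easily when pushed low down
- shell_4: half a walnut shell, lying dome up on the board at the start: brown ridged dome, round, 36 mm across and 17 mm high with an upright rim 6 mm high, about 15 g; origin at the centre of its flat underside, z up. It slides easily when pushed low down

How it is judged:
By the outcome, as a careful person would: the job done as asked, in the order asked, and still so for the second after the job is handed in, with the robot touching nothing.
It also fails if it takes over 72 s, if anything falls off the work surface, if the arm or the gripper's body presses on something with over 40 N, if the wrist force passes 120 N, or if a joint passes its speed limit or range.

## Working session

There is one attempt and no reset: what is moved stays moved. The work goes in short steps, Python scripts to look and compute and a shell command to move; the robot and the scene stay as the last step left them, time stands still between calls to the robot, and variables do not carry over. Pictures are saved under pics/ and viewed, at most 10 in all, crops included, and the job is handed in when it is done.

```bash
ls; mkdir -p pics; python3 - <<'E'
from plant import ctrl, eyes
import cv2,pickle
o=ctrl.get_obs();print(o['clock'],o['ee_pos'],o['ee_rot'],o['grip_width'],ctrl.pinch_z)
for n in('top','side'):
    c=eyes.read_camera(n);pickle.dump(c,open(f'pics/{n}0.pkl','wb'))
    cv2.imwrite(f'pics/{n}0.png',c['pixels'][:,:,::-1]);print(n,c['fx'],c['R'],c['t'])
E
```

```text
jog.py
pics
plant.py
0.0 [0.26560087 0.61992984 0.30141188] [ 2.01008754e-01  9.79588820e-01 -1.07632372e-03 -2.56129580e-04] 1.0006818720040782 0.0453
top 615.0203846944754 [[-0.04035947 -0.99918464  0.0010814 ]
 [-0.97844596  0.03930238 -0.20272843]
 [ 0.20252063 -0.0092401  -0.9792344 ]] [0.22451177 0.56974131 1.06987238]
side 460.8183700722731 [[ 0.55336286 -0.83288766 -0.00936431]
 [-0.70842762 -0.46470026 -0.53120992]
 [ 0.43808659  0.30058577 -0.84718849]] [-0.13007746  0.53971783  0.5940231 ]
```

View pics/top0.png

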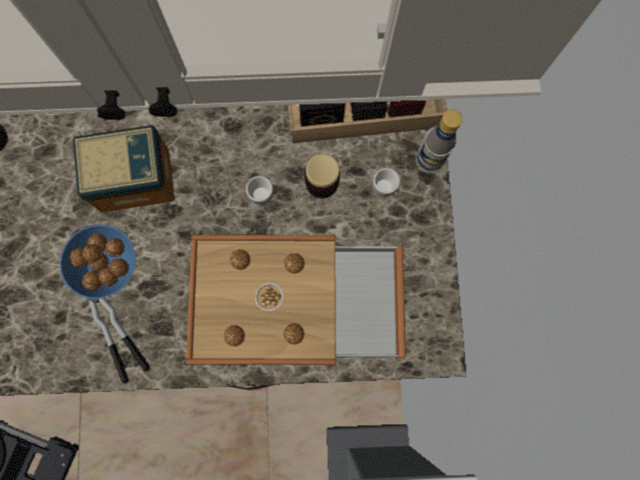

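View pics/side0.png

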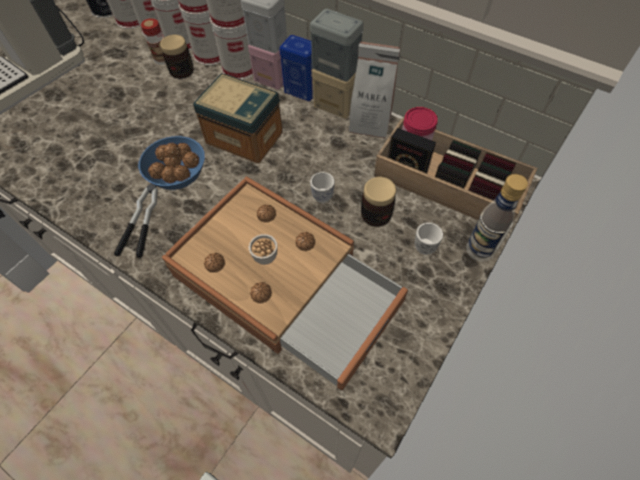

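The top view shows shells at (240,259), (294,263), (234,335) and (293,334), and the dish at (269,297). The board corners are about (189,237), (335,237), (335,363) and (187,362), and the tray front is at column 404. The side view agrees: shells at (266,213), (305,241), (214,262) and (261,292).

```bash
cat >h.py <<'E'
import numpy as np,pickle
def load(n): return pickle.load(open(f'pics/{n}.pkl','rb'))
def pt(c,u,v,z):
    d=np.linalg.inv(c['R'])@np.array([(u-c['cx'])/c['fx'],(v-c['cy'])/c['fy'],1]); o=-c['R'].T@c['t']
    return o+d*(z-o[2])/d[2]
def proj(c,X):
    p=c['R']@X+c['t'];return [c['fx']*p[0]/p[2]+c['cx'],c['fy']*p[1]/p[2]+c['cy']]
E
python3 - <<'E'
from h import *
import cv2
np.set_printoptions(precision=4,suppress=True)
t=load('top0');s=load('side0')
S=dict(s1=(240,259),s2=(294,263),s3=(234,335),s4=(293,334)); SS=dict(s1=(266,213),s2=(305,241),s3=(214,262),s4=(261,292))
for k in S: print(k,pt(t,*S[k],.078),pt(s,*SS[k],.078))
print('dish',pt(t,269,297,.09),pt(s,263,247,.09))
for k,u,v,z in[('TL',189,237,.08),('TR',335,237,.08),('BR',335,363,.08),('BL',187,362,.08),('trT',403,247,.052),('trB',404,356,.052),('cup1',259,184,.052),('cup2',386,175,.052),('jar',322,167,.088)]: print(k,pt(t,u,v,z))
for k,u,v,z in[('L',166,258,.08),('Top',247,180,.08),('R',353,242,.08),('B',278,341,.08),('tr1',406,291,.052),('tr2',341,381,.052),('cup1',322,180,.052),('cup2',429,231,.052),('jar',379,188,.088)]: print('side',k,pt(s,u,v,z))
a=cv2.resize(t['pixels'][215:380,170:420,::-1],None,fx=3.1,fy=3.1,interpolation=2);cv2.imwrite('pics/crop0.png',a)
E
```

```text
s1 [0.5495 0.3351 0.078 ] [0.5474 0.336  0.078 ]
s2 [0.5384 0.2387 0.078 ] [0.5369 0.2391 0.078 ]
s3 [0.4151 0.3477 0.078 ] [0.4129 0.3487 0.078 ]
s4 [0.4126 0.2447 0.078 ] [0.4124 0.2435 0.078 ]
dish [0.4777 0.2841 0.09  ] [0.4801 0.2895 0.09  ]
TL [0.5931 0.426  0.08  ]
TR [0.5825 0.1632 0.08  ]
BR [0.36   0.1738 0.08  ]
BL [0.372  0.4293 0.08  ]
trT [0.5647 0.0377 0.052 ]
trB [0.3675 0.0497 0.052 ]
cup1 [0.6962 0.3    0.052 ]
cup2 [0.7043 0.0601 0.052 ]
jar [0.7128 0.1812 0.088 ]
side L [0.3717 0.4242 0.08  ]
side Top [0.5892 0.4147 0.08  ]
side R [0.5817 0.1648 0.08  ]
side B [0.3587 0.1676 0.08  ]
side tr1 [0.5621 0.042  0.052 ]
side tr2 [0.3675 0.0536 0.052 ]
side cup1 [0.6889 0.3038 0.052 ]
side cup2 [0.6969 0.065  0.052 ]
side jar [0.7083 0.1846 0.088 ]
```

View pics/crop0.png

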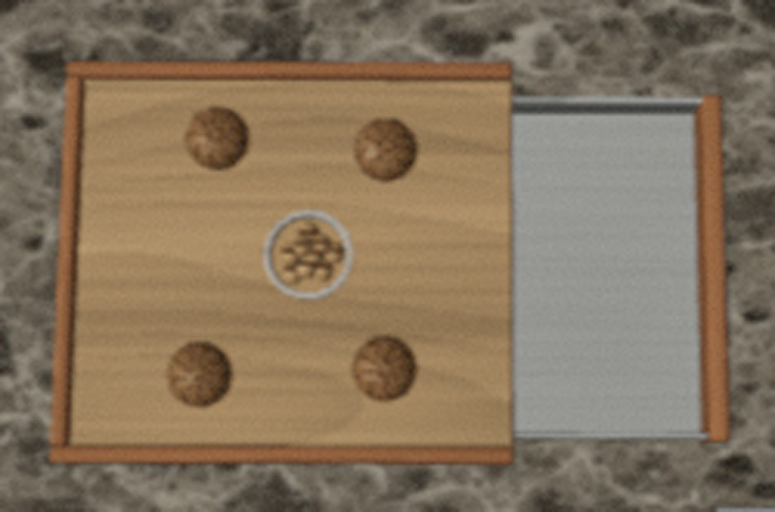

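Units first: shifts go in shares of 600 mm and turns go in shares of 4 rad. So -0.269 m / 0.6 = -0.4483, -0.15 m / 0.6 = -0.25, 1.21 rad / 4 = 0.3025.

```bash
python3 jog.py '[{"tx": -0.05, "ty": -0.05, "tz": 0.0167, "rz": 0.0375}, {"tx": -0.1, "ty": -0.1, "tz": 0.0333, "rz": 0.075}, {"tx": -0.15, "ty": -0.15, "tz": 0.05, "rz": 0.1125}, {"tx": -0.2, "ty": -0.2, "tz": 0.075, "rz": 0.15}, {"tx": -0.25, "ty": -0.25, "tz": 0.1, "rz": 0.1875}, {"tx": -0.3, "ty": -0.3, "tz": 0.1167, "rz": 0.225}, {"tx": -0.35, "ty": -0.35, "tz": 0.1333, "rz": 0.2625}, {"tx": -0.4, "ty": -0.3917, "tz": 0.15, "rz": 0.3025}, {"tx": -0.4483, "ty": -0.4183, "tz": 0.1667, "rz": 0.3025}, {"tx": -0.4483, "ty": -0.4183, "tz": 0.1667, "rz": 0.3025}]' 0.1; cat >st.py <<'E'
# where the TCP is in the board frame, and tool-axis move to a board-frame target (x y z)
import sys,numpy as np
from plant import ctrl, eyes
from scipy.spatial.transform import Rotation as R
o=ctrl.get_obs();c=np.array([.4765,.295,0]);B=R.from_euler('z',-.045);T=R.from_quat(o['ee_rot'])
print('clk',o['clock'],'board',B.inv().apply(o['ee_pos']-c).round(4),'F',np.round(o['force'],1),'w',o['grip_width'])
print('tool y yaw vs board',np.arctan2(*(B.inv()*T).apply([0,1,0])[[1,0]]),'tilt',(B.inv()*T).apply([0,0,1]).round(4))
for a in sys.argv[1:]:
    t=B.apply(np.array(eval(a)))+c; print(a,'move',T.inv().apply(t-o['ee_pos']).round(4))
E
python3 st.py -- 2>/dev/null || python3 st.py '[-.062,-.015,.138]'
```

```text
clock: 1.1
ee_pos: [0.4148, 0.2804, 0.2009]
ee_rot: [0.724, 0.69, -0.002, 0.0]
force: [-0.5, -0.3, -0.2]
grip_width: 0.12
grip_force: 0.0
clk 1.1 board [-0.061  -0.0173  0.2009] F [-0.5 -0.3 -0.2] w 0.11990828344743897
tool y yaw vs board -0.00314723357507277 tilt [-0.002  -0.0027 -1.    ]
clk 1.1 board [-0.061  -0.0173  0.2009] F [-0.5 -0.3 -0.2] w 0.11990828344743897
tool y yaw vs board -0.00314723357507277 tilt [-0.002  -0.0027 -1.    ]
[-.062,-.015,.138] move [ 0.0025 -0.0009  0.0629]
```

In the tool's units: 0.063 m / 0.6 = 0.105, 0.055 m / 0.6 = 0.0917.

```bash
python3 jog.py '[{"tx": 0.0033, "tz": 0.05}, {"tx": 0.005, "tz": 0.0917}, {"tx": 0.005, "tz": 0.105}, {"tx": 0.005, "tz": 0.105}]'; cat >snap.py <<'E'
import sys,cv2,pickle
from plant import ctrl, eyes
for n in sys.argv[2:]:
    c=eyes.read_camera(n);pickle.dump(c,open(f'pics/{n}{sys.argv[1]}.pkl','wb'));cv2.imwrite(f'pics/{n}{sys.argv[1]}.png',c['pixels'][:,:,::-1])
E
python3 snap.py 1 side; python3 st.py '[-.062,-.13,.138]'
```

```text
clock: 1.5
ee_pos: [0.4131, 0.2867, 0.1384]
ee_rot: [0.722, 0.692, -0.002, -0.0]
force: [-0.4, -0.1, -0.6]
grip_width: 0.101
grip_force: 0.0
clk 1.55 board [-0.0621 -0.0106  0.1396] F [0.3 0.  0.4] w 0.10308311305171766
tool y yaw vs board 0.0017265110986962073 tilt [-1.e-03 -5.e-04 -1.e+00]
[-.062,-.13,.138] move [-1.194e-01 -1.000e-04  1.700e-03]
```

View pics/side1.png

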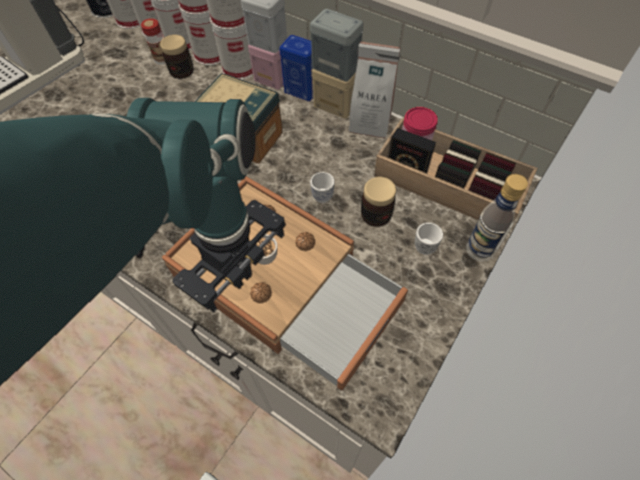

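The view shows the shells at (305,241) and (261,292) undisturbed, with the fingers just behind the latter. Next I sweep shell 4.

In the tool's units: -0.128 m / 0.6 = -0.2133, -0.125 m / 0.6 = -0.2083.

```bash
python3 jog.py '[{"tx": -0.0167}, {"tx": -0.05}, {"tx": -0.0917}, {"tx": -0.1333}, {"tx": -0.175}, {"tx": -0.2083}, {"tx": -0.2133}, {"tx": -0.2133}]'; python3 snap.py 2 side; python3 st.py '[.062,-.01,.2]' '[.062,-.01,.138]'
```

```text
clock: 2.35
ee_pos: [0.4094, 0.1586, 0.1408]
ee_rot: [0.723, 0.691, 0.001, 0.0]
force: [-1.0, 0.0, 0.5]
grip_width: 0.102
grip_force: 0.0
clk 2.4 board [-0.0609 -0.1387  0.1407] F [ 0.2 -0.3  0.6] w 0.09823016558338227
tool y yaw vs board 0.00016089215259224875 tilt [ 0.002   0.0011 -1.    ]
[.062,-.01,.2] move [ 0.1288  0.123  -0.0589]
[.062,-.01,.138] move [0.1287 0.1229 0.0031]
```

View pics/side2.png

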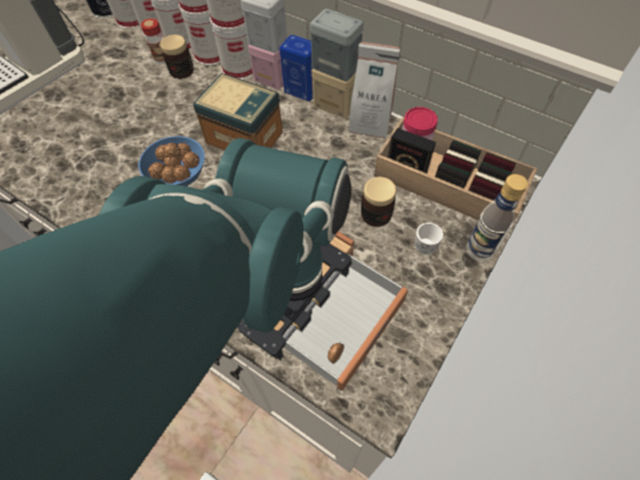

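Shell 4 is in the tray at (335,352). Next is shell 2: lift, go across, come down behind it and push.

In the tool's units: 0.128 m / 0.6 = 0.2133, 0.124 m / 0.6 = 0.2067.

```bash
python3 jog.py '[{"tz": -0.0667}, {"tx": 0.05, "ty": 0.0333, "tz": -0.1}, {"tx": 0.1, "ty": 0.0917, "tz": -0.1}, {"tx": 0.15, "ty": 0.15, "tz": -0.1}, {"tx": 0.2, "ty": 0.2, "tz": -0.1}, {"tx": 0.2133, "ty": 0.2067, "tz": -0.1}, {"tx": 0.2133, "ty": 0.2067, "tz": -0.05}, {"tx": 0.2133, "ty": 0.2067, "tz": 0.0017}, {"tx": 0.2133, "ty": 0.2067, "tz": 0.0033}, {"tx": 0.2133, "ty": 0.2067, "tz": 0.0033}]'; python3 st.py '[.063,-.138,.138]'
```

```text
clock: 3.4
ee_pos: [0.5372, 0.2816, 0.137]
ee_rot: [0.722, 0.692, -0.001, -0.0]
force: [-0.2, 0.2, 0.1]
grip_width: 0.097
grip_force: 0.0
clk 3.4 board [ 0.0612 -0.0106  0.137 ] F [-0.2  0.2  0.1] w 0.0973304753144375
tool y yaw vs board 0.001944891252007782 tilt [-0.002 -0.001 -1.   ]
[.063,-.138,.138] move [-0.1274  0.0016 -0.0009]
```

In the tool's units: -0.128 m / 0.6 = -0.2133, -0.125 m / 0.6 = -0.2083.

```bash
python3 jog.py '[{"tx": -0.0167, "ty": 0.0017}, {"tx": -0.05, "ty": 0.0017}, {"tx": -0.0917, "ty": 0.0017}, {"tx": -0.1333, "ty": 0.0017}, {"tx": -0.175, "ty": 0.0017}, {"tx": -0.2083, "ty": 0.0017}, {"tx": -0.2133, "ty": 0.0017}, {"tx": -0.2133, "ty": 0.0017}]'; python3 snap.py 3 top side; python3 st.py '[.07,.083,.2]' '[.07,.083,.138]'
```

```text
clock: 4.2
ee_pos: [0.5337, 0.1528, 0.1384]
ee_rot: [0.723, 0.691, 0.0, 0.0]
force: [0.1, 0.5, 0.0]
grip_width: 0.102
grip_force: 0.0
clk 4.3 board [ 0.0636 -0.1384  0.1382] F [ 0.6 -0.3 -1.3] w 0.09840094930581844
tool y yaw vs board 0.0009309368110777736 tilt [ 8.e-04  5.e-04 -1.e+00]
[.07,.083,.2] move [ 0.2214  0.0066 -0.0617]
[.07,.083,.138] move [0.2214 0.0066 0.0003]
```

View pics/side3.png

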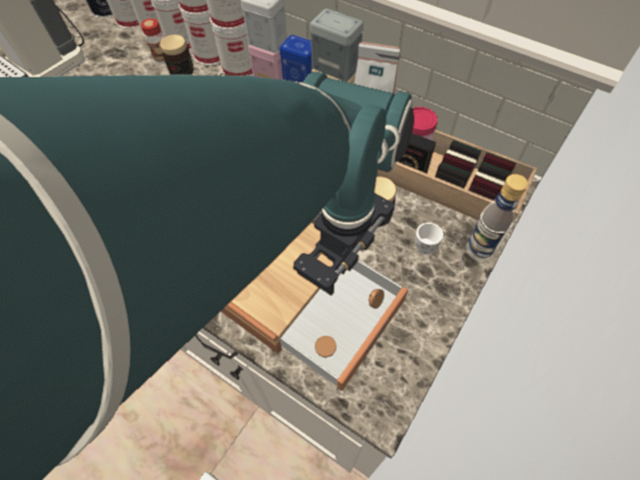

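Shell 2 is in the tray at (376,298), and shell 4 has settled at (325,346). Shell 1 is next.

In the tool's units: 0.221 m / 0.6 = 0.3683, 0.007 m / 0.6 = 0.0117.

```bash
python3 jog.py '[{"tz": -0.075}, {"tx": 0.0583, "ty": 0.005, "tz": -0.1}, {"tx": 0.125, "ty": 0.0117, "tz": -0.1}, {"tx": 0.1917, "ty": 0.0117, "tz": -0.1}, {"tx": 0.2583, "ty": 0.0117, "tz": -0.1}, {"tx": 0.325, "ty": 0.0117, "tz": -0.1}, {"tx": 0.3683, "ty": 0.0117, "tz": -0.1}, {"tx": 0.3683, "ty": 0.0117, "tz": -0.05}, {"tx": 0.3683, "ty": 0.0117}, {"tx": 0.3683, "ty": 0.0117}]'; python3 st.py '[.068,-.138,.138]'
```

```text
clock: 5.3
ee_pos: [0.5498, 0.3757, 0.1362]
ee_rot: [0.722, 0.692, -0.0, -0.0]
force: [-0.9, 0.4, 0.4]
grip_width: 0.102
grip_force: 0.0
clk 5.3 board [0.0696 0.084  0.1362] F [-0.9  0.4  0.4] w 0.10185622737242062
tool y yaw vs board 0.003216689950473466 tilt [-4.e-04  0.e+00 -1.e+00]
[.068,-.138,.138] move [-0.2219 -0.0023 -0.0018]
```

In the tool's units: -0.183 m / 0.6 = -0.305, -0.168 m / 0.6 = -0.28.

```bash
python3 jog.py '[{"tx": -0.0167}, {"tx": -0.05}, {"tx": -0.0833}, {"tx": -0.1167}, {"tx": -0.15}, {"tx": -0.1833}, {"tx": -0.2167}, {"tx": -0.25}, {"tx": -0.28}, {"tx": -0.305}]'; python3 jog.py '[{"tx": -0.0217}, {"tx": -0.0417}, {"tx": -0.0617}, {"tx": -0.0683}, {"tx": -0.0683}, {"tx": -0.0683}]'; python3 snap.py 4 side; python3 st.py '[-.065,.086,.2]' '[-.065,.086,.138]'
```

```text
clock: 6.3
ee_pos: [0.5421, 0.1891, 0.1378]
ee_rot: [0.723, 0.691, 0.0, 0.0]
force: [0.1, 0.1, -0.6]
grip_width: 0.099
grip_force: 0.1
clock: 6.9
ee_pos: [0.5406, 0.1504, 0.1377]
ee_rot: [0.722, 0.691, 0.0, -0.0]
force: [-1.4, -0.9, 0.3]
grip_width: 0.1
grip_force: 0.0
clk 6.95 board [ 0.0705 -0.1415  0.1377] F [-0.3 -0.4 -0.2] w 0.09642508347845993
tool y yaw vs board 0.0013097445586379274 tilt [ 1.e-04  2.e-04 -1.e+00]
[-.065,.086,.2] move [ 0.2277 -0.1352 -0.0622]
[-.065,.086,.138] move [ 2.277e-01 -1.352e-01 -2.000e-04]
```

View pics/side4.png

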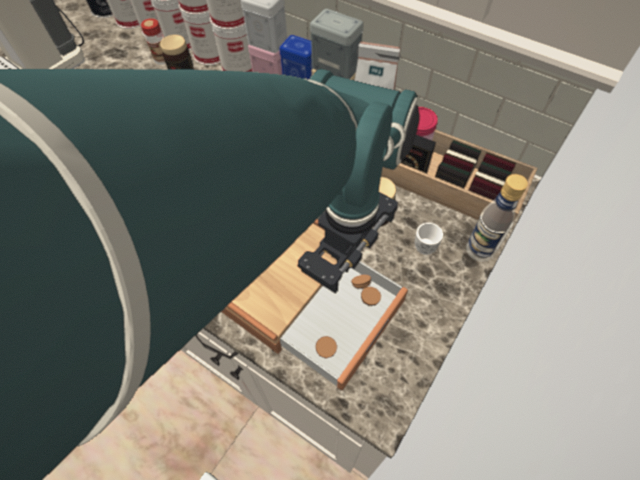

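Shells 2 and 1 are both in the tray, at (371,296) and (361,281). Shell 3 is the last.

In the tool's units: 0.227 m / 0.6 = 0.3783, -0.135 m / 0.6 = -0.225.

```bash
python3 jog.py '[{"tz": -0.075}, {"tx": 0.05, "ty": -0.0333, "tz": -0.1}, {"tx": 0.1083, "ty": -0.075, "tz": -0.1}, {"tx": 0.1667, "ty": -0.1167, "tz": -0.1}, {"tx": 0.2333, "ty": -0.1583, "tz": -0.1}, {"tx": 0.3, "ty": -0.2, "tz": -0.1}, {"tx": 0.3583, "ty": -0.225, "tz": -0.1}, {"tx": 0.3783, "ty": -0.225, "tz": -0.1}, {"tx": 0.3783, "ty": -0.225, "tz": -0.05}, {"tx": 0.3783, "ty": -0.225}]'; python3 jog.py '[{}, {}]'; python3 st.py '[-.065,-.138,.138]'
```

```text
clock: 7.95
ee_pos: [0.4166, 0.3844, 0.1384]
ee_rot: [0.722, 0.692, 0.002, 0.0]
force: [-1.3, 0.8, -0.5]
grip_width: 0.098
grip_force: 0.0
clock: 8.15
ee_pos: [0.4157, 0.3825, 0.1373]
ee_rot: [0.722, 0.691, -0.001, 0.0]
force: [1.1, -0.2, 0.1]
grip_width: 0.105
grip_force: 0.0
clk 8.15 board [-0.0646  0.0846  0.1373] F [ 1.1 -0.2  0.1] w 0.10501446169131924
tool y yaw vs board 0.001093856185728465 tilt [-9.0e-04 -1.2e-03 -1.0e+00]
[-.065,-.138,.138] move [-0.2226 -0.0006 -0.0004]
```

In the tool's units: -0.183 m / 0.6 = -0.305, -0.168 m / 0.6 = -0.28.

```bash
python3 jog.py '[{"tx": -0.0167}, {"tx": -0.05}, {"tx": -0.0833}, {"tx": -0.1167}, {"tx": -0.15}, {"tx": -0.1833}, {"tx": -0.2167}, {"tx": -0.25}, {"tx": -0.28}, {"tx": -0.305}]'; python3 jog.py '[{"tx": -0.0217}, {"tx": -0.0417}, {"tx": -0.0617}, {"tx": -0.0683}, {"tx": -0.0683}, {"tx": -0.0683, "tz": -0.0667}, {"tx": -0.1333, "ty": 0.05, "tz": -0.1333}, {"tx": -0.2, "ty": 0.1, "tz": -0.1333}, {"tx": -0.2667, "ty": 0.1, "tz": -0.1333}, {"tx": -0.2833, "ty": 0.1, "tz": -0.1333}]';  python3 snap.py 5 side top; python3 st.py '[0,-.29,.2]' '[0,-.29,.099]'
```

```text
clock: 9.15
ee_pos: [0.4068, 0.1975, 0.1378]
ee_rot: [0.723, 0.691, -0.0, 0.0]
force: [0.4, 0.7, -0.8]
grip_width: 0.1
grip_force: 0.1
clock: 10.15
ee_pos: [0.4616, 0.0246, 0.2188]
ee_rot: [0.724, 0.69, 0.0, 0.001]
force: [-0.1, 1.2, -0.5]
grip_width: 0.1
grip_force: 0.0
clk 10.25 board [-0.0044 -0.2688  0.2175] F [-0.1 -0.  -0. ] w 0.0978503861031097
tool y yaw vs board -0.002130600944401052 tilt [-5.e-04  4.e-04 -1.e+00]
[0,-.29,.2] move [-0.0212  0.0044  0.0175]
[0,-.29,.099] move [-0.0212  0.0045  0.1185]
```

View pics/side5.png

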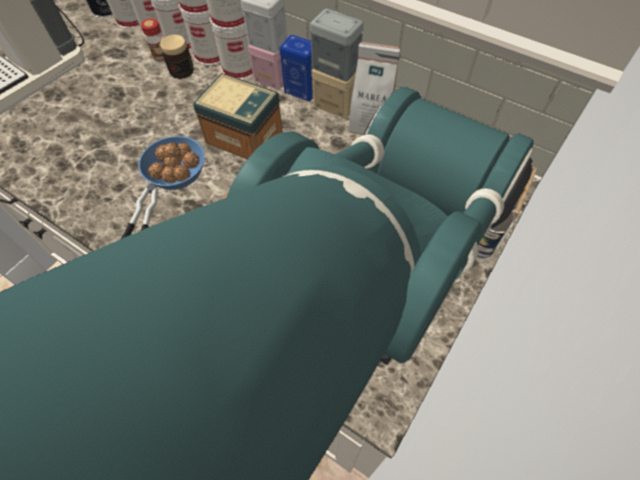

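The arm hides everything in the side view, so I'll check the top view.

View pics/top5.png

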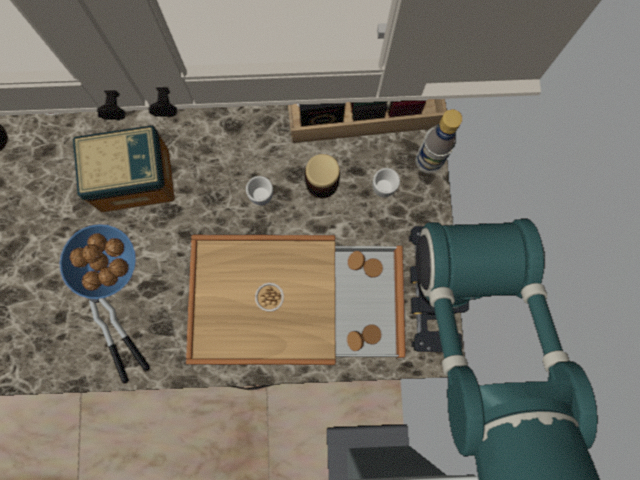

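All four shells are in the tray at (357,261), (373,268), (355,341) and (372,334). The dish at (269,297) and the cups and jar haven't moved. Next I go down in front of the panel and push.

In the tool's units: 0.1185 m / 0.6 = 0.1975, -0.018 m / 0.6 = -0.03.

```bash
python3 jog.py '[{"tx": -0.03, "ty": 0.0067}, {"tx": -0.03, "ty": 0.0067, "tz": 0.0667}, {"tx": -0.03, "ty": 0.0067, "tz": 0.1333}, {"tx": -0.03, "ty": 0.0067, "tz": 0.1833}, {"tx": -0.03, "ty": 0.0067, "tz": 0.1975}, {"tx": -0.03, "ty": 0.0067, "tz": 0.1975}, {"tx": -0.03, "ty": 0.0067, "tz": 0.1975}]'; python3 st.py '[0,-.143,.099]'
```

```text
clock: 10.95
ee_pos: [0.4641, 0.0102, 0.1002]
ee_rot: [0.722, 0.692, 0.001, 0.0]
force: [0.8, 0.2, 1.8]
grip_width: 0.099
grip_force: 0.0
clk 10.95 board [ 0.0004 -0.285   0.1002] F [0.8 0.2 1.8] w 0.09902196917570744
tool y yaw vs board 0.0021196936245144377 tilt [ 1.4e-03  2.0e-04 -1.0e+00]
[0,-.143,.099] move [ 1.42e-01 -1.00e-04  1.30e-03]
```

In the tool's units: 0.076 m / 0.6 = 0.1267, 0.068 m / 0.6 = 0.1133.

```bash
python3 jog.py '[{"tx": 0.0133}, {"tx": 0.0267}, {"tx": 0.0383}, {"tx": 0.05}, {"tx": 0.0617}, {"tx": 0.0733}, {"tx": 0.0867}, {"tx": 0.1}, {"tx": 0.1133}, {"tx": 0.1267}]'|grep force; python3 jog.py '[{"tx": 0.0133}, {"tx": 0.0267}, {"tx": 0.04}, {"tx": 0.0533}, {"tx": 0.0667}, {"tx": 0.08}, {"tx": 0.0883}, {"tx": 0.0933}, {"tx": 0.0967}, {"tx": 0.0967}]'; python3 st.py '[0,-.143,.099]'
```

```text
force: [1.5, -2.2, 1.0]
grip_force: 1.2
clock: 12.95
ee_pos: [0.4687, 0.1436, 0.099]
ee_rot: [0.723, 0.691, -0.0, -0.0]
force: [0.0, -0.4, 0.1]
grip_width: 0.099
grip_force: 0.0
clk 12.95 board [-0.001  -0.1516  0.099 ] F [ 0.  -0.4  0.1] w 0.09865950240937778
tool y yaw vs board 0.0008530842440018638 tilt [-1.e-03  4.e-04 -1.e+00]
[0,-.143,.099] move [0.0086 0.001  0.    ]
```

Now the last few millimetres, until I feel the stop.

In the tool's units: 0.006 m / 0.6 = 0.01, 0.004 m / 0.6 = 0.0067.

```bash
python3 jog.py '[{"tx": 0.0033}, {"tx": 0.0067}, {"tx": 0.01}, {"tx": 0.01}]'|grep -E 'pos|^force'; python3 jog.py '[{"tx": 0.0033}, {"tx": 0.0033}]'|grep -E 'pos|^force';python3 jog.py '[{"tx": 0.0033}, {"tx": 0.0033}]'|grep -E 'pos|^force'; python3 st.py
```

```text
ee_pos: [0.4689, 0.1494, 0.0989]
force: [-0.4, -1.4, 0.7]
ee_pos: [0.4692, 0.1513, 0.099]
force: [-1.7, -0.5, 0.9]
ee_pos: [0.4694, 0.1534, 0.0991]
force: [-1.2, -1.4, -0.4]
clk 13.75 board [-0.0007 -0.1418  0.0991] F [-1.2 -1.4 -0.4] w 0.10020877306485232
tool y yaw vs board 0.0010647873235784778 tilt [-3.e-04  0.e+00 -1.e+00]
```

In the tool's units: 0.002 m / 0.6 = 0.0033.

```bash
for i in 1; do python3 jog.py '[{"tx": 0.0033}, {"tx": 0.0033}]'|grep -E 'pos|^force'; python3 jog.py '[{"tx": 0.0025}, {"tx": 0.0025}]'|grep -E 'pos|^force'; done; python3 st.py
```

```text
ee_pos: [0.4695, 0.1539, 0.0991]
force: [-0.5, -9.4, 1.5]
ee_pos: [0.4695, 0.1541, 0.0991]
force: [-0.6, -15.2, 4.4]
clk 14.15 board [-0.0007 -0.1411  0.0991] F [ -0.6 -15.2   4.4] w 0.09998773110323717
tool y yaw vs board 0.003013605254047138 tilt [-9.0e-04 -5.6e-03 -1.0e+00]
```

The force rose to 15 N and motion stalled with the panel face at about y = -132 mm, so the tray is home. I'll back off, lift and check.

```bash
python3 jog.py '[{"tx": -0.0083}, {"tx": -0.05}, {"tx": -0.1}, {"tx": -0.1333, "tz": -0.05}, {"tx": -0.1667, "tz": -0.1167}, {"tx": -0.2, "tz": -0.1833}, {"tx": -0.2167, "tz": -0.2167}, {"tx": -0.2167, "tz": -0.2167}, {"tx": -0.2167, "tz": -0.2167}, {"tx": -0.2167, "tz": -0.2167}]'; python3 snap.py 6 top; python3 -c "
from h import *
t=load('top6')
for k in ([-.1,-.134,.052],[.1,-.134,.052],[-.1,-.137,.052]):
    k=np.array(k);print(proj(t,np.array([.4765+k[0]+.045*k[1],.295-.045*k[0]+k[1],k[2]])))
import cv2;cv2.imwrite('pics/crop6.png',cv2.resize(t['pixels'][150:400,160:480,::-1],None,fx=2.3,fy=2.3,interpolation=2))"
```

```text
clock: 15.15
ee_pos: [0.4631, 0.0274, 0.2275]
ee_rot: [0.722, 0.692, -0.001, -0.001]
force: [-0.1, 0.2, -0.2]
grip_width: 0.1
grip_force: 0.0
[np.float64(338.81634773852), np.float64(356.97267351110634)]
[np.float64(338.42375373271443), np.float64(246.46106916028307)]
[np.float64(340.5069480447207), np.float64(356.9806183998143)]
```

View pics/crop6.png

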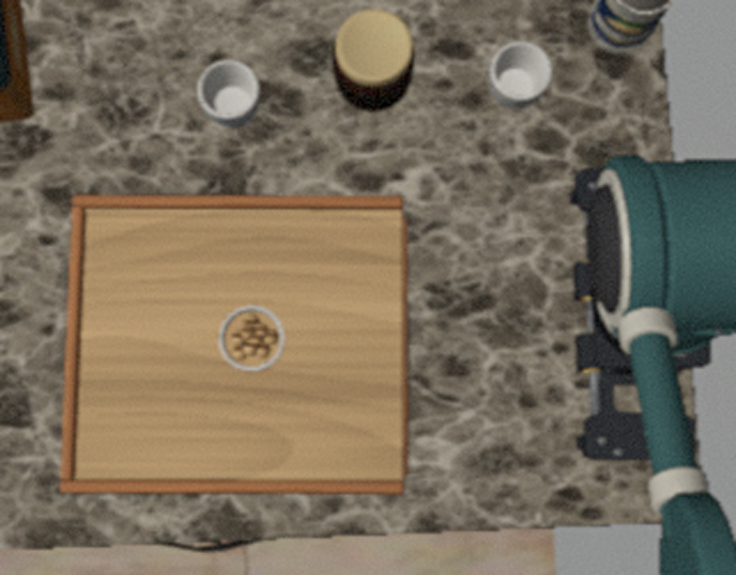

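The crop shows the tray fully home: only a thin sliver of the panel shows along the open edge at column 404. The dish stands at (251,338), the cups and jar are in place, no shell is left outside, and the arm is clear.

```bash
python3 -c "
from plant import ctrl, eyes
print(ctrl.close_job())"
```

```text
the job is handed in; nothing more can be done
None
```

The four shells are in the catch tray, the tray is fully home under the board, the dish, cups and jar stand where they were, and the job is handed in at about 15 s.

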